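# Put the swapped candles into their matching log holders

## Robot

A 7-joint arm with a two-finger parallel gripper is mounted at the origin on the work surface. World frame = base frame: x ahead of the robot, y to its left, z up, the work surface at z = 0. Lengths are in mm, angles in rad, forces in N, time in s.
With the tool pointing down it reaches from about 350 to 900 mm from the base axis. Payload 8.1 kg.
Tool frame: the origin (TCP) lies at the very end of the fingers, on their centre line; the grasp point (between the pads) lies 19 mm behind it; x points along the fingers, y is the direction in which the jaws open and shut, and the axes are right-handed (so a half turn about x gives the same grasp; the last joint's range is limited). The gripper opens to 92 mm and grips with 3 to 60 N. Pads are 19 mm wide; open, the fingers measure 130 mm over their backs; the gripper's body (75 mm by 190 mm) begins 47 mm behind the grasp point.
Start: joints at [-1.393, 0.434, 0.025, 1.573, -0.012, 1.134, -0.075], TCP at [173.23, 600.527, 226.742] pointing down, gripper open.
Joint ranges: [-2.62, 2.62], [-0.44, 2.09], [-1.27, 1.32], [0.08, 2.57], [-1.32, 4.46], [0.12, 2], [-2.74, 2.74]. Speed limits (rad/s): [2.22, 2.22, 3.01, 3.01, 3.14, 3.14, 3.14].

## Interface

Orientations are given as a unit quaternion [x, y, z, w].
In Python, from rig import move_pose, move_linear, movej, grip, wait, ik, read_state, capture, calibration, PlanningError, sign_off, boxes_of gives the robot as it stands. The module is installed in compiled form; this text tells all that it offers. Calls block until the motion is done:
- move_pose(position, orientation): joint-space move of the TCP to a pose.
- move_linear(position, max_speed=150, ori=None, contact_N=None): straight line of the TCP; ori=None keeps the orientation; max_speed is the mean speed in mm/s. With contact_N (N) it stops when the force on the tool has changed by that much, and returns True; else False.
- movej(angles): joint-space move.
- grip(opening, strength=None): opening from 0.0 (shut) to 1.0 (fully open); strength is the grip in N (None keeps the last); returns when the fingers have stopped.
- wait(seconds).
- ik(position, orientation): joint angles nearest the present ones, or None.
- read_state(): the state.
- capture(name): name is "scene" or "top" or "wrist"; returns the picture (384x512x3 uint8, red, green, blue); there is no depth.
- calibration(name): a dict with "intrinsics" (3x3 intrinsics, pixels), "eye" and "attitude" of the camera in the world. Camera axes: x right, y up, looking along -z (the intrinsics and any distortion apply to the point x, -y, -z); pixel columns grow to the right and rows downward; lengths in mm; the calibration is good to about 2 mm. The wrist camera is an equidistant fisheye: a pixel r from the principal point sees the ray r / f radians off the axis. A picture is of the moment at which its call begins: read the wrist's pose just before it. calibration takes no time and is no camera call; for the wrist camera it gives the pose at the moment of the call.
A pose or a line that the arm cannot do raises PlanningError and nothing moves.
- sign_off(): hands the job in, once; it reports no verdict.
Trained networks look in the newest picture that a camera, given by its name, has taken for a name from the list of things; names that differ only in an ending like _2 or _b are one class to them, and where a whole thing is asked for, a point or a joint stands for the part that bears it (a point fixed in the world has none). Each returns a list of dicts, best first, with "conf" (0 to 1); they miss things now and then, are a little off and sometimes report something else, mostly with a low value. They report only what shows in the picture. A call takes as long as a camera call.
- boxes_of(camera, name): "extent" ([left, top, width, height] in pixels, round what is visible of it).
The state is a dict: "clock": time; "joint_positions": joint angles; "joint_vel": joint speeds; "joint_efforts": joint torques, N m; "position": TCP position; "orientation": TCP orientation; "ft_force": force on the tool from outside, world axes, zero at the start; "moment": the same for the moment, N m; "finger_gap": opening from 0.0 (shut) to 1.0 (fully open).
Only numpy, scipy, OpenCV 4.12 (cv2) and the standard library are available. Lean on these libraries where they do the work, as an engineer would, in place of code of your own. Each camera call takes 0.05 s, during which the arm holds its last target. There are 200 camera calls.

## Task

The four battery candles have been put in the wrong log-slice holders: move them so that every candle stands upright, fully down in the pocket of the holder whose painted ring has its own colour. Use the empty metal dish as the place to set a candle aside and let go of it; never stand a candle on the bare table or let one tip over, and leave the glue gun where it lies.

Things in the scene. Friction and masses are not known exactly. Their poses are not given: they have to be found in the camera images.
- candle_red: red battery candle, loose: an upright plain cylinder 40 mm in diameter and 80 mm tall with a small amber plastic flame (11 mm wide, 14 mm tall) on top, about 110 g, rigid. Origin at the centre of its underside, z up along the candle. It starts standing in a holder of another colour.
- candle_white: white battery candle, loose: an upright plain cylinder 40 mm in diameter and 80 mm tall with a small amber plastic flame (11 mm wide, 14 mm tall) on top, about 110 g, rigid. Origin at the centre of its underside, z up along the candle. It starts standing in a holder of another colour.
- candle_green: green battery candle, loose: an upright plain cylinder 40 mm in diameter and 80 mm tall with a small amber plastic flame (11 mm wide, 14 mm tall) on top, about 110 g, rigid. Origin at the centre of its underside, z up along the candle. It starts standing in a holder of another colour.
- candle_blue: blue battery candle, loose: an upright plain cylinder 40 mm in diameter and 80 mm tall with a small amber plastic flame (11 mm wide, 14 mm tall) on top, about 110 g, rigid. Origin at the centre of its underside, z up along the candle. It starts standing in a holder of another colour.
- holder_red: red holder, fixed to the table: a round log slice, 100 mm in diameter and 30 mm high, dark bark round the edge, with a red painted ring (61 to 89 mm in diameter) on its top face round a bored pocket. The pocket is 56 mm in diameter and 12 mm deep, its floor 18 mm above the table. Origin at the centre of the underside, on the table; z up.
- holder_white: white holder, fixed to the table: a round log slice, 100 mm in diameter and 30 mm high, dark bark round the edge, with a white painted ring (61 to 89 mm in diameter) on its top face round a bored pocket. The pocket is 56 mm in diameter and 12 mm deep, its floor 18 mm above the table. Origin at the centre of the underside, on the table; z up.
- holder_green: green holder, fixed to the table: a round log slice, 100 mm in diameter and 30 mm high, dark bark round the edge, with a green painted ring (61 to 89 mm in diameter) on its top face round a bored pocket. The pocket is 56 mm in diameter and 12 mm deep, its floor 18 mm above the table. Origin at the centre of the underside, on the table; z up.
- holder_blue: blue holder, fixed to the table: a round log slice, 100 mm in diameter and 30 mm high, dark bark round the edge, with a blue painted ring (61 to 89 mm in diameter) on its top face round a bored pocket. The pocket is 56 mm in diameter and 12 mm deep, its floor 18 mm above the table. Origin at the centre of the underside, on the table; z up.
- dish: empty metal dish, fixed to the table: round, bare aluminium, 104 mm over the rim, flat inside floor 90 mm in diameter and 8 mm above the table, rim 16 mm high. Origin at the centre of its underside, on the table; z up. The parking place; nothing stands in it at the start.
- glue_gun: black and orange glue gun, loose, lying on its side, about 180 mm long by 110 mm, 35 mm high. Origin on the table under the middle of its barrel, x towards the nozzle. A bystander.

How it is judged (in metres and radians):
On the way:
1. a candle stands upright in the metal dish, let go (((horizontal distance between candle_red and dish below 0.03 m and z of candle_red in the frame of dish between 0.004 and 0.013 m and angle between candle_red's own z axis and vertical below 0.1 rad and contact force between candle_red and the fingers below 0.3 N) or (horizontal distance between candle_white and dish below 0.03 m and z of candle_white in the frame of dish between 0.004 and 0.013 m and angle between candle_white's own z axis and vertical below 0.1 rad and contact force between candle_white and the fingers below 0.3 N) or (horizontal distance between candle_green and dish below 0.03 m and z of candle_green in the frame of dish between 0.004 and 0.013 m and angle between candle_green's own z axis and vertical below 0.1 rad and contact force between candle_green and the fingers below 0.3 N) or (horizontal distance between candle_blue and dish below 0.03 m and z of candle_blue in the frame of dish between 0.004 and 0.013 m and angle between candle_blue's own z axis and vertical below 0.1 rad and contact force between candle_blue and the fingers below 0.3 N))), for 0.2 s.
At the end, for the whole second after the job is handed in: Each of the four candles stands in the holder of its own colour: within 12 mm of the holder's centre, its underside on the pocket floor (14 to 22 mm above the holder's underside), upright within 0.1 rad, at rest and released (horizontal distance between candle_red and holder_red below 0.012 m and z of candle_red in the frame of holder_red between 0.014 and 0.022 m and angle between each of candle_red, candle_white, candle_green, candle_blue's own z axis and vertical below 0.1 rad and linear speed of each of candle_red, candle_white, candle_green, candle_blue below 0.02 m/s and horizontal distance between candle_white and holder_white below 0.012 m and z of candle_white in the frame of holder_white between 0.014 and 0.022 m and horizontal distance between candle_green and holder_green below 0.012 m and z of candle_green in the frame of holder_green between 0.014 and 0.022 m and horizontal distance between candle_blue and holder_blue below 0.012 m and z of candle_blue in the frame of holder_blue between 0.014 and 0.022 m); the robot touches nothing.
It fails at once if a candle tipped over (more than 0.6 rad) (angle between any of candle_red, candle_white, candle_green, candle_blue's own z axis and vertical above 0.6 rad).
It fails at once if a candle stood on the bare table (underside less than 4 mm above it) (height (world z) of any of candle_red, candle_white, candle_green, candle_blue below 0.004 m).
It fails at once if the glue gun moved more than 25 mm (distance of glue_gun from where it was at the start of the episode above 0.025 m).
It also fails if it takes over 125 s, if anything falls off the work surface, if the arm or the gripper's body presses on something with over 40 N, if the wrist force passes 120 N, or if a joint passes its speed limit or range.

## Working session

There is one attempt and no reset: what is moved stays moved. The work goes in short steps, each a Python script; the robot and the scene stay as the last script left them, time stands still between calls to the robot, and variables do not carry over. Pictures are saved under pics/ and viewed, about 12 in all and at most 16, crops included, and the job is handed in when it is done.

```bash
mkdir -p pics; python3 - <<'E'
from rig import *
import cv2,numpy as np
for n in("scene","top"):
    im=capture(n);cv2.imwrite(f"pics/{n}0.png",im[:,:,::-1]);c=calibration(n);print(n,c)
    for o in["candle_red","candle_white","candle_green","candle_blue","holder_red","holder_white","holder_green","holder_blue","dish","glue_gun"]:
        print(o,[(np.round(b["extent"],1).tolist(),round(b["conf"],2)) for b in boxes_of(n,o)[:3]])
s=read_state();print(s["clock"],s["position"],s["orientation"],s["finger_gap"])
E
```

```text
scene {'intrinsics': array([[440.7434003 ,   0.        , 256.08225981],
       [  0.        , 440.7434003 , 194.606696  ],
       [  0.        ,   0.        ,   1.        ]]), 'eye': array([1362.57219771,  -85.59913122,  904.91082562]), 'attitude': array([0.2682926 , 0.25667201, 0.65859155, 0.65451946])}
candle_red [([268.9, 151.6, 15.0, 26.2], 0.91), ([169.9, 175.6, 33.7, 23.6], 0.42)]
candle_white [([334.0, 200.4, 14.9, 28.8], 0.95), ([169.0, 171.0, 35.8, 29.7], 0.46), ([354.4, 153.2, 21.1, 25.4], 0.31)]
candle_green []
candle_blue [([217.6, 199.9, 17.5, 33.4], 0.7)]
holder_red [([208.8, 211.1, 42.5, 35.5], 0.7)]
holder_white [([343.9, 164.1, 34.9, 32.0], 0.62)]
holder_green []
holder_blue [([259.1, 163.3, 35.6, 28.4], 0.95)]
dish [([170.3, 172.6, 34.7, 26.7], 0.89), ([265.7, 149.7, 18.2, 27.8], 0.17)]
glue_gun []
top {'intrinsics': array([[432.43285963,   0.        , 262.4320861 ],
       [  0.        , 432.43285963, 188.54945143],
       [  0.        ,   0.        ,   1.        ]]), 'eye': array([483.08087108, -35.34271811, 957.85919492]), 'attitude': array([ 0.02637455, -0.03511555, -0.69966026,  0.71312468])}
candle_red [([234.5, 242.7, 18.1, 23.8], 0.59)]
candle_white [([159.3, 148.9, 26.5, 21.8], 0.77)]
candle_green [([111.9, 229.4, 29.2, 23.9], 0.72)]
candle_blue [([296.9, 146.0, 22.6, 23.2], 0.92)]
holder_red [([283.6, 136.5, 48.8, 44.0], 0.62)]
holder_white [([110.4, 218.9, 49.5, 45.5], 0.71)]
holder_green [([155.1, 141.2, 41.9, 45.3], 0.87)]
holder_blue [([222.7, 226.6, 45.1, 46.3], 0.6), ([112.6, 219.2, 47.0, 45.0], 0.35)]
dish [([339.6, 206.9, 49.3, 47.2], 0.62)]
glue_gun [([381.6, 127.5, 51.6, 82.5], 0.97)]
1.1 [173.20579564 600.50208683 226.73605608] [ 0.09897408  0.70014007 -0.09898158  0.70015046] 0.9977219153965512
```

View pics/scene0.png

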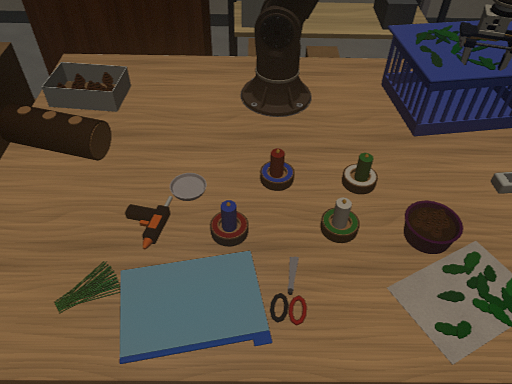

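View pics/top0.png

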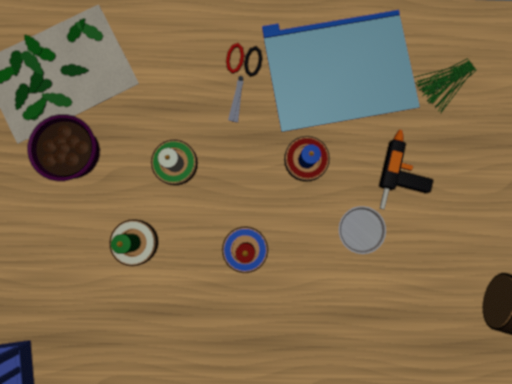

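The scene view shows red in the blue holder (277,165), blue in red (229,217), white in green (342,218) and green in white (363,172). The dish is at (188,187), with the gun beside it. The top view agrees: rings at (245,249), (307,158), (174,162) and (133,242), dish at (362,230), gun nozzle at about (384,205). So there are two swaps to make. I'll fit the geometry in both views.

```bash
cat > vis.py <<'E'
import cv2,numpy as np
from scipy.spatial.transform import Rotation as R
from scipy.optimize import minimize
from rig import capture,calibration
S=4
T=np.linspace(0,2*np.pi,48,endpoint=False)
def circ(x,y,r,z): return np.c_[x+r*np.cos(T),y+r*np.sin(T),0*T+z]
def proj(c,P):
    q=R.from_quat(c["attitude"]).inv().apply(P-c["eye"])*[1,-1,-1]
    p=q@c["intrinsics"].T; return p[:,:2]/p[:,2:]
def ray(c,uv,z):
    d=np.linalg.solve(c["intrinsics"],[*uv,1])*[1,-1,-1]; d=R.from_quat(c["attitude"]).apply(d)
    return (c["eye"]+d*(z-c["eye"][2])/d[2])[:2]
def hsv(im): return cv2.cvtColor(cv2.resize(im,None,fx=S,fy=S,interpolation=cv2.INTER_CUBIC),cv2.COLOR_RGB2HSV).astype(int)
def cmask(h,col):
    H,s,v=h[...,0],h[...,1],h[...,2]
    return {"red":((H<6)|(H>172))&(s>140)&(v>30),"green":(H>40)&(H<85)&(s>90)&(v>25),
            "blue":(H>105)&(H<130)&(s>100)&(v>30),"white":(s<75)&(v>85),"dish":(s<70)&(v>70)}[col]
def fill(m,p,val): cv2.fillPoly(m,[np.round((p+.5)*S-.5).astype(np.int32)],val)
def model(c,kind,x,y,shape,cand=None):
    m=np.zeros(shape,np.uint8)
    if kind=="candle":
        p=np.r_[circ(x,y,20,98),circ(x,y,20,30)]; fill(m,cv2.convexHull(proj(c,p).astype(np.float32))[:,0],1)
    elif kind=="ring":
        fill(m,proj(c,circ(x,y,44.5,30)),1); fill(m,proj(c,circ(x,y,30.5,30)),0)
        if cand is not None:
            p=np.r_[circ(*cand,20,98),circ(*cand,20,30)]; fill(m,cv2.convexHull(proj(c,p).astype(np.float32))[:,0],0)
    else: fill(m,proj(c,circ(x,y,52,16)),1)
    return m>0
def fit(views,kind,col,x0,cand=None):
    """views: list of (cal,hsv); returns xy, IoU"""
    data=[]
    for c,h in views:
        ctr=np.array([*x0,50 if kind=="candle" else 25.]); roi=np.zeros(h.shape[:2],np.uint8)
        p=np.r_[circ(*x0,34 if kind=="candle" else 60,100 if kind=="candle" else 30),circ(*x0,34 if kind=="candle" else 60,15)]
        fill(roi,cv2.convexHull(proj(c,p).astype(np.float32))[:,0],1)
        data.append((c,cmask(h,col)&(roi>0)))
    def iou(p): 
        return [(a&b).sum()/max(1,(a|b).sum()) for a,b in((model(c,kind,*p,m.shape,cand),m) for c,m in data)]
    r=minimize(lambda p:-sum(iou(p)),x0,method="Nelder-Mead",options=dict(initial_simplex=np.array(x0)+[[0,0],[8,0],[0,8]],xatol=.2,fatol=1e-4))
    return r.x,np.round(iou(r.x),2)
E
cat > a.py <<'E'
from vis import *
V={n:(calibration(n),hsv(capture(n))) for n in("top","scene")}
ring={"red":(307,158),"green":(174,162),"white":(133,242),"blue":(245,249)}
inn={"red":"blue","blue":"red","white":"green","green":"white"}
ct=V["top"][0]
for hc,uv in ring.items():
    x0=ray(ct,uv,30); cc=inn[hc]
    for sets in(["top"],["scene"],["top","scene"]):
        vs=[V[s] for s in sets]
        c,i=fit(vs,"candle",cc,x0); h,j=fit(vs,"ring",hc,x0,c)
        print(hc,"holder",np.round(h,1),j,"|",cc,"candle",np.round(c,1),i,sets)
x0=ray(ct,(362,230),16)
for s in V: print("dish",*fit([V[s]],"dish","dish",x0),s)
E
python3 a.py
```

```text
red holder [ 632.5 -140.2] [0.72] | blue candle [ 630.7 -140.4] [0.78] ['top']
red holder [ 633.9 -140.6] [0.8] | blue candle [ 634.9 -140.5] [0.28] ['scene']
red holder [ 633.7 -140.1] [0.71 0.81] | blue candle [ 630.2 -140.4] [0.78 0.27] ['top', 'scene']
green holder [619.3 147.8] [0.9] | white candle [618.2 147.4] [0.69] ['top']
green holder [619.4 149.6] [0.8] | white candle [568.5 162.7] [0.3] ['scene']
green holder [619.6 148.9] [0.88 0.88] | white candle [618.2 147.6] [0.69 0.28] ['top', 'scene']
white holder [444.9 229.1] [0.85] | green candle [443.9 231.9] [0.65] ['top']
white holder [443.5 230. ] [0.83] | green candle [396.7 250.5] [0.23] ['scene']
white holder [444.  229.9] [0.85 0.89] | green candle [444.3 231.9] [0.65 0.22] ['top', 'scene']
blue holder [433.8 -10.6] [0.85] | red candle [431.8 -12.7] [0.68] ['top']
blue holder [434.5  -9.4] [0.67] | red candle [360.7  -6.4] [0.21] ['scene']
blue holder [433.5 -10. ] [0.84 0.81] | red candle [431.9 -12.4] [0.68 0.2 ] ['top', 'scene']
dish [ 480.04817785 -264.24397721] [0.99] top
dish [ 482.66487593 -262.93500364] [0.97] scene
```

Rings and dish agree to about 2 mm between views. The scene-view candle masks look wrong, so I'll check with an overlay.

```bash
python3 - <<'E'
from vis import *
import cv2
out=[]
for n in("scene","top"):
    im=capture(n);c=calibration(n);h=hsv(im);big=cv2.resize(im,None,fx=S,fy=S,interpolation=cv2.INTER_CUBIC)[:,:,::-1]
    for col,p in{"red":(432,-12.5),"green":(444,231.5),"white":(618,147.5),"blue":(631,-140)}.items():
        b=big.copy();m=cmask(h,col);
        b[m]=b[m]//2+np.array([127,0,127],np.uint8)
        b2=big.copy()
        for bb in(b2,):
          for z in(98,30): cv2.polylines(bb,[np.round((proj(c,circ(*p,20,z))+.5)*S).astype(np.int32)],1,(0,255,255),1)
        u=np.round(proj(c,np.array([[*p,60.]]))[0]*S).astype(int)
        f=lambda q:q[u[1]-95:u[1]+95,u[0]-95:u[0]+95]
        out.append(np.vstack([f(b),f(b2)]))
cv2.imwrite("pics/ov.png",cv2.resize(np.vstack([np.hstack(out[:4]),np.hstack(out[4:])]),None,fx=.78,fy=.78))
E
```

```text
(no output)
```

View pics/ov.png

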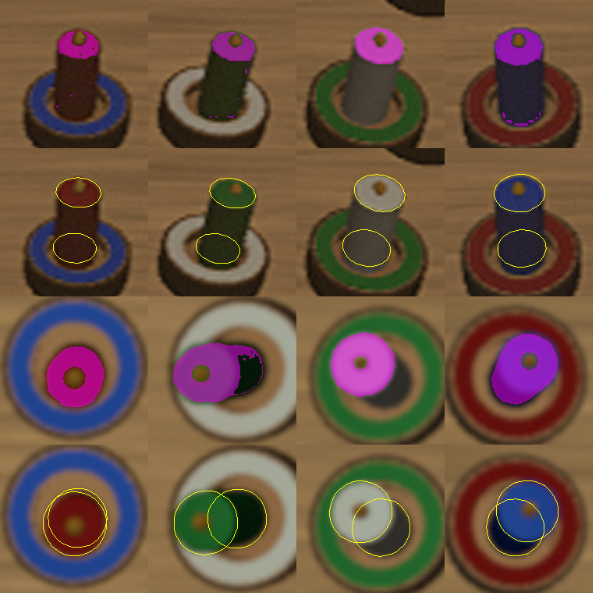

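Only the lit tops are masked, so the candle IoU is low. The projected circles still lie on the candles in both views to within 1–2 mm, which is good enough against the 8 mm pocket clearance. First move: red to the dish.

```bash
cat > mv.py <<'E'
from rig import *
import numpy as np
Q=[0,.70710678,0,.70710678]
HO={"red":(633.5,-140.2),"green":(619.5,148.8),"white":(444,229.7),"blue":(433.8,-10),"dish":(481.3,-263.6)}
G=40; Z=205   # TCP above candle underside; transit height
fl=lambda p:8 if p=="dish" else 18
def st(t): s=read_state();print(t,"t=%.1f"%s["clock"],np.round(s["position"],1),"gap %.3f"%s["finger_gap"],"F",np.round(s["ft_force"],1),flush=True);return s
def pick(xy,src):
    z=fl(src)+G
    move_linear([*xy,Z],250,ori=Q)
    hit=move_linear([*xy,z],110,contact_N=12)
    s=st(f"at {src} hit={hit}")
    if hit and s["position"][2]>z+2: raise SystemExit("early contact on pick")
    grip(0.0,25); s=st("gripped")
    if abs(s["finger_gap"]*92-40)>6: raise SystemExit("bad grip")
    move_linear([*xy,Z],150); st("lifted")
def place(dst,d=(0,0)):
    """d = candle centre minus TCP in xy"""
    xy=np.array(HO[dst])-d; z=fl(dst)+G
    move_linear([*xy,Z],250)
    move_linear([*xy,z+16],150)
    hit=move_linear([*xy,z+0.5],30,contact_N=5)
    s=st(f"down in {dst} hit={hit}")
    if s["position"][2]>z+4: move_linear([*xy,Z],100); raise SystemExit("early contact on place")
    grip(1.0); move_linear([*xy,Z],200); st("released")
E
python3 - <<'E'
from mv import *
s=read_state()
p=s["position"];move_linear([p[0],p[1],300],200)
move_pose([432,-12.5,240],Q);st("above")
pick((432,-12.5),"blue")
place("dish")
import cv2
for n in("top","scene"): cv2.imwrite(f"pics/{n}1.png",capture(n)[:,:,::-1])
E
```

```text
above t=4.2 [432.3 -11.8 240. ] gap 1.003 F [ 0.1 -0.3 -0.8]
at blue hit=False t=6.0 [432.4 -12.5  58.4] gap 1.000 F [-0.4 -0.2 -0.6]
gripped t=6.8 [432.  -12.5  58. ] gap 0.432 F [-0.2  0.7 -0.9]
lifted t=8.0 [431.4 -12.5 204.3] gap 0.434 F [-0.6  0.5 -1.6]
down in dish hit=True t=10.8 [ 481.  -263.4   48. ] gap 0.430 F [-0.7  0.2  6.3]
released t=12.7 [ 480.8 -263.   204. ] gap 1.001 F [ 0.  -0.7 -0.3]
```

```bash
python3 - <<'E'
from mv import *
from vis import *
pick((630.5,-140.4),"red"); place("blue")
h=HO["dish"]; move_linear([560,-60,Z],250)
im=[capture(n) for n in("top","scene")]
b=np.hstack([im[0][120:320,60:460],im[1][120:320,60:460]])
cv2.imwrite("pics/m2.png",cv2.resize(np.vstack([im[0][110:300,80:460],im[1][120:310,80:460]])[:,:,::-1],None,fx=1.5,fy=1.5))
E
```

```text
at red hit=False t=15.2 [ 631.  -140.6   58.7] gap 1.000 F [0.4 0.3 0.5]
gripped t=16.1 [ 630.5 -140.5   58. ] gap 0.435 F [-1.2 -0.8  0.4]
lifted t=17.2 [ 629.9 -140.1  204. ] gap 0.435 F [-0.4  0.1 -1.9]
down in blue hit=False t=20.0 [433.7 -10.1  58.4] gap 0.435 F [ 0.1  0.2 -0.2]
released t=21.9 [433.2  -9.8 204.2] gap 0.999 F [ 0.   0.7 -0.5]
```

View pics/m2.png

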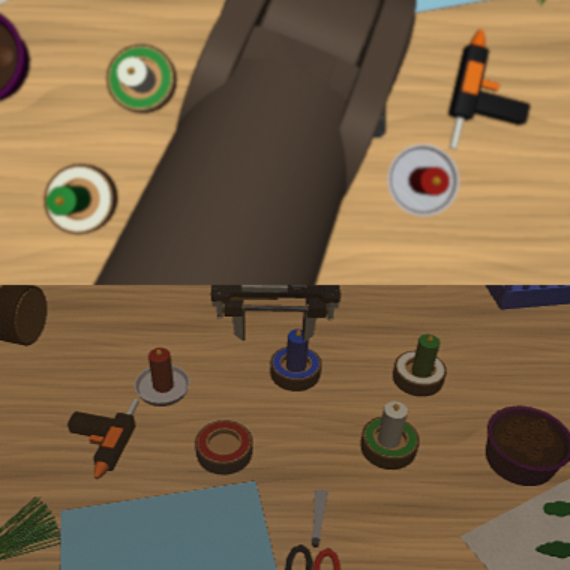

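In the picture, red stands upright in the dish at (433,181), blue stands centred in the blue holder at (296,355), and the red holder is empty. The gun hasn't moved. Carrying on with red to red, then white to the dish.

```bash
python3 - <<'E'
from mv import *
from vis import *
pick((481,-263.4),"dish"); place("red")
pick((618.2,147.5),"green"); place("dish")
move_linear([560,-60,Z],250)
im=[capture(n) for n in("top","scene")]
cv2.imwrite("pics/m3.png",cv2.resize(np.vstack([im[0][110:300,80:460],im[1][120:310,80:460]])[:,:,::-1],None,fx=1.5,fy=1.5))
E
```

```text
at dish hit=False t=25.2 [ 481.4 -263.6   48.5] gap 1.001 F [ 0.4  0.  -0.5]
gripped t=26.1 [ 481.  -263.4   48. ] gap 0.435 F [-0.2 -0.3 -0.1]
lifted t=27.3 [ 480.5 -263.   204.2] gap 0.434 F [ 0.   0.2 -1.2]
down in red hit=True t=29.8 [ 633.2 -140.    58. ] gap 0.427 F [-1.   0.3  5.6]
released t=31.7 [ 632.9 -139.8  203.8] gap 0.999 F [-0.2  0.8 -0.2]
at green hit=False t=34.5 [618.7 147.6  58.7] gap 1.001 F [ 0.8 -0.   0. ]
gripped t=35.3 [618.2 147.4  58. ] gap 0.429 F [-0.4 -0.2 -0.1]
lifted t=36.5 [617.6 147.6 204. ] gap 0.433 F [-0.3  0.1 -1.4]
down in dish hit=True t=40.0 [ 481.  -263.3   47.9] gap 0.433 F [-0.5 -0.7  5. ]
released t=41.9 [ 480.8 -263.   204.1] gap 1.000 F [ 1.3  0.1 -0.6]
```

View pics/m3.png

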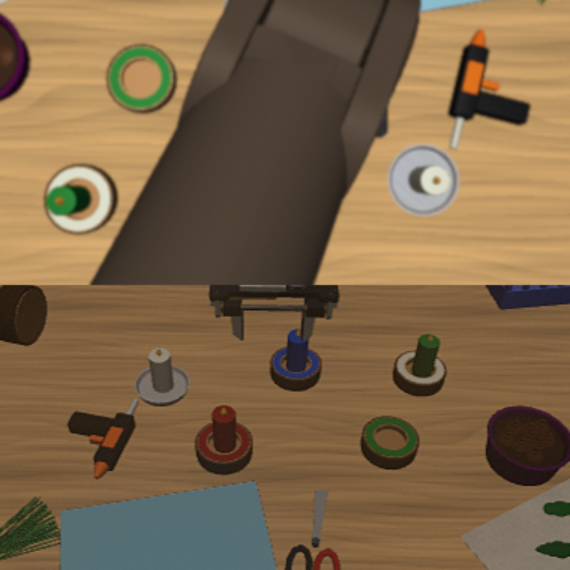

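Red is seated in the red holder at (224,435), white stands in the dish at (433,181), and the green holder at (140,77) is empty.

```bash
python3 - <<'E'
from mv import *
from vis import *
pick((444.2,231.8),"white"); place("green")
pick((481,-263.3),"dish"); place("white")
p=[300,420,260]
try: move_linear(p,250)
except PlanningError as e: print(e)
wait(.3); st("end")
im={n:capture(n) for n in("top","scene")}
# top disc centres (lit tops only) vs holders
for n in im:
    c=calibration(n);h=hsv(im[n]);big=cv2.resize(im[n],None,fx=S,fy=S,interpolation=cv2.INTER_CUBIC)[:,:,::-1].copy()
    for k in("red","green","white","blue"):
        for r,z in((20,98),(44.5,30)): cv2.polylines(big,[np.round((proj(c,circ(*HO[k],r,z))+.5)*S).astype(np.int32)],1,(0,255,255),1)
    im[n]=cv2.resize(big[480:1200,320:1840],None,fx=.5,fy=.5)
cv2.imwrite("pics/m4.png",cv2.resize(np.vstack([im["top"],im["scene"]]),None,fx=.82,fy=.82))
E
```

```text
at white hit=False t=45.9 [444.6 232.   58.5] gap 1.001 F [-0.   0.8  0.7]
gripped t=46.8 [444.2 231.8  58. ] gap 0.432 F [-0.1 -0.2 -0.5]
lifted t=47.9 [443.6 231.6 204.2] gap 0.433 F [ 0.7 -0.3 -1.3]
down in green hit=True t=50.4 [619.1 148.9  58. ] gap 0.425 F [-0.9 -0.6  5.7]
released t=52.3 [618.8 148.9 203.9] gap 0.997 F [-0.2  0.3 -0.7]
at dish hit=False t=55.8 [ 481.4 -263.5   48.6] gap 1.000 F [-0.1  0.4  0.2]
gripped t=56.6 [ 481.  -263.3   48. ] gap 0.434 F [ 0.7 -0.2 -0.9]
lifted t=57.8 [ 480.5 -262.9  204.2] gap 0.436 F [ 0.   0.2 -1.6]
down in white hit=True t=61.6 [443.6 229.6  57.9] gap 0.435 F [-0.2 -0.7  5. ]
released t=63.4 [443.3 229.6 204.1] gap 0.996 F [-0.4  0.2 -0.1]
end t=64.8 [300.5 419.4 260. ] gap 0.997 F [ 0.1  0.1 -0.4]
```

View pics/m4.png

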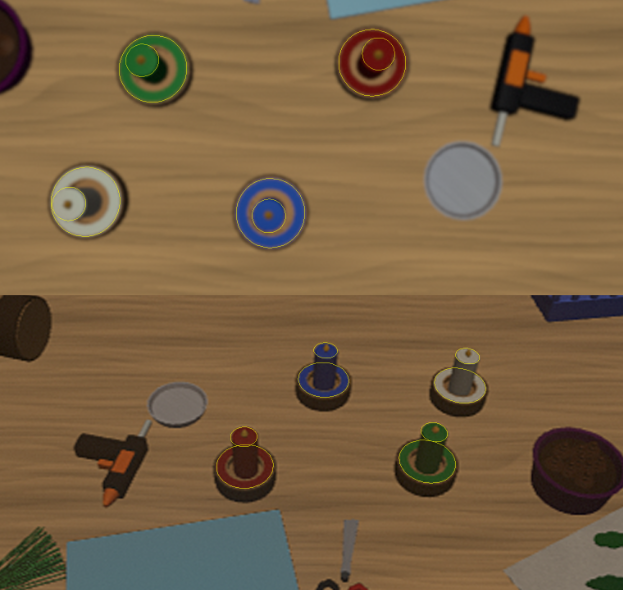

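All four candles stand on their own colours. The tops lie on the circles projected for a seated, centred candle in both views: green (142,60), red (378,53), white (69,204), blue (269,215). The dish is empty, the gun hasn't moved, and the arm is clear.

```bash
python3 -c "from rig import *;sign_off()"
```

```text
the job is handed in; nothing more can be done
```

All four candles now stand upright in the holders of their own colours, and the job is handed in; `sign_off` reports no verdict. I swapped red with blue, then white with green. Red and white were each stood in the metal dish and let go while their partner was moved. The last motion ended at about 65 s of the 125 s allowed.

**Last checks:**
- **Position:** in both camera views the candle tops lie on the circles projected for a fully seated, centred candle. I judged that by eye.
- **Seating:** every placing ended within 0.5 mm of the planned height. Five stopped on light contact at about 5–6 N. The sixth, blue, was released about 0.5 mm above the pocket floor without a contact reading.
- **Surroundings:** the glue gun looks unmoved in the pictures, the dish is empty, and the arm ended clear of everything.

**One check that disagreed:** the automatic candle fit failed in the scene view (overlap 0.2–0.3) because only the lit tops were masked. I used the top-view candle fits instead, after checking them with overlays in both views. The rings and dish agreed to about 2–3 mm between the two cameras.

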